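# Pack a drive and stack the parts tote on the bail arms

### The arm

A 6-joint arm with a two-finger parallel gripper is mounted at the origin on the work surface. World frame = base frame: x ahead of the robot, y to its left, z up, the work surface at z = 0. Lengths are in m, angles in rad, forces in N, time in s.
With the tool pointing down it reaches from about 0.4 to 0.825 m from the base axis. Payload 7 kg.
Tool frame: the origin (TCP) lies midway between the tips of the shut fingers; the grasp point (between the pads) lies 19 mm behind it (manip.hold_point_z is the z of the grasp point in the tool frame, in m); z points along the fingers, y is the line along which they close (so a half turn about z gives the same grasp; the last joint's range is limited). The gripper opens to 85 mm and grips with 20 to 120 N. Pads are 22 mm wide; open, the fingers measure 114 mm over their backs; the gripper's body (76 mm by 85 mm) begins 54 mm behind the grasp point. The pads swing forward as they close: fully open they stand 13 mm farther back than shut.
Start: joints at [-0.962, 0.359, 0.012, 0, -1.224, -0.288], TCP at [0.213, -0.641, 0.231] pointing down, gripper open.
Joint ranges: [-3.07, 3.07], [-1.43, 2.12], [-1.02, 1.25], [-3.03, 1.67], [-3.05, -0], [-3.03, 3.03]. Speed limits (rad/s): [2.39, 2.39, 3.01, 3.14, 3.14, 3.14].

### API

Orientations are given as a unit quaternion [w, x, y, z].
In Python, from workcell import manip gives the robot as it stands.
- The arm moves only by the shell command python3 jog.py FILE [FORCE], which reads ROWS from the file FILE. ROWS is one flat JSON list of numbers that holds 1 to 10 rows one after another, with no inner brackets; each row has 7 numbers: a rotation vector rx, ry, rz in rad, then dx, dy, dz in m, then the opening from 0.0 (shut) to 1.0 (fully open); each row shifts and turns the commanded pose from where the row before left it, along the tool's axes as they then stand; what a row does not reach is not made up. A row lasts 1/8 s, in which the tool goes at most 0.0625 m and 0.188 rad, less where a joint would pass 70% of its speed; a pose out of reach is approached as far as the arm can. The fingers move at their own pace and stop on an object; FORCE is the grip in N (left out, the last holds). Time passes only in rows, so rows that do not move let the fingers close. It prints the time, the measured TCP pose, the force, the opening and the grip force at its end. Input that does not fit is refused with a message, and nothing moves.
- manip.get_state(): the state, without advancing time (a new reading comes with each control period).
- manip.snapshot(name): name is "side" or "top"; returns the picture (384x512x3 uint8, red, green, blue); there is no depth.
- manip.get_calibration(name): a dict with "vfov" (degrees; the focal length in pixels is half the picture's height over the tangent of half this angle, whatever the lens; pixels are square), "cx", "cy" (the principal point, pixels), "origin" and "attitude" of the camera in the world. Camera axes: x right, y up, looking along -z (the intrinsics and any distortion apply to the point x, -y, -z); pixel columns grow to the right and rows downward; lengths in m; the calibration is good to about 2 mm. A picture is of the moment at which its call begins. get_calibration takes no time and is no camera call.
- manip.sign_off(): hands the job in; it is judged then, once.
The state is a dict: "time_s": time; "q": joint angles; "qvel": joint speeds; "joint_efforts": joint torques, N m; "tool_pos": TCP position; "orientation": TCP orientation; "ft_force": force on the tool from outside, world axes, zero at the start; "ft_torque": the same for the moment, N m; "width": opening from 0.0 (shut) to 1.0 (fully open); "finger_force": force on a finger pad.
Only numpy, scipy, OpenCV 4.12 (cv2) and the standard library are available. Lean on these libraries where they do the work, as an engineer would, in place of code of your own. Each camera call takes 0.05 s, during which the arm holds its last target. There are 200 camera calls.

### The job

Set the blue drive unit gently, right way up and flat on the floor of the grey tote, and let go of it; only then swing both red bail arms over from outside until they lie fully in across the tote's mouth. Then carry the yellow parts tote level by its black handle and set it down gently on the two bail bars, lengthwise with the grey tote and centred over it, so that the foot under it drops between the bars and it sits flat. Leave everything else on the bench where it is.

Things in the scene. Friction and masses are not known exactly. Their poses are not given: they have to be found in the camera images.
- tote_low: Grey open tote, screwed to the bench (cannot move): 160 mm along its x, 200 mm along its y, 108 mm high, walls and floor 5 mm thick. Origin: centre of its underside, z up. It stands left or right of the robot's centre line. Two red bail arms are hinged on it at its two y ends.
- bail_l (a joint): Bail arm at the tote's +y end, in rad. Turns about the line tote y = +92, z = 114 mm, radius 48 mm to the bar centre. 0 = swung out level (bar at tote y = +140 mm, 40 mm beyond the end wall); grows upward, pi/2 = upright; pi = fully in, its stop (bar at tote y = +44, z = 114 mm). Stiff pivot (about 1.3 N at the bar), stays where left. Starts at 0 to 0.6.
- bail_r (a joint): The same bail arm at the tote's -y end, mirrored: turns about tote y = -92, z = 114 mm; 0 = out level (bar at tote y = -140 mm), pi = fully in, its stop (bar at tote y = -44 mm). Starts at 0 to 0.6.
- bail_l_bar (a point): Middle of bail_l's cross bar, on its axis. Each bail is a red U of round bar 10 mm thick: a straight cross bar 174 mm long, parallel to the tote's x, on two 48 mm arms outside the tote's side walls (tote x = -87 and +87 mm)
- bail_r_bar (a point): Middle of bail_r's cross bar, on its axis
- drive: Blue drive unit, a block 130 mm along its x, 62 mm along its y, 72 mm high, white panel on top (75 mm in all), 0.5 to 0.8 kg. Origin: centre of its underside, z up. Stands on the bench near the robot's centre line.
- tote_up: Yellow parts tote, 140 mm along its x, 180 along y, walls 85 mm high, 0.55 to 0.85 kg, stock fixed in it. Origin: centre of the underside of its foot, z up. The foot, under the floor, is 140 (x) by 68 (y) by 8 mm high. Seated: floor on the two bars, foot in the 78 mm gap between them, origin 111 mm above the bench. A half turn about z makes no difference.
- tote_up_grip (a point): Centre of the yellow tote's black handle, 140 mm above the tote's origin: a straight bar along the tote's y, 18 mm wide (x), 18 mm high, 134 mm long, on uprights at y = -60 and +60 mm; over 50 mm free below it
- screwdriver: Screwdriver, 170 mm, red handle, lying. Bystander: leave alone.
- pliers: Pliers with yellow grips, about 150 mm, lying. Bystander: leave alone.
- contactor: White contactor block 75 x 46 x 81 mm with black top. Bystander: leave alone.
- gland_jar: Jar with blue cap, 70 mm diameter, 90 mm high. Bystander: leave alone.
- tape: Roll of green tape, 100 mm diameter, 19 mm high, lying flat. Bystander: leave alone.
- stop_box: Grey and yellow switch box 100 x 68 x 76 mm with red button. Bystander: leave alone.
- din_rail: Steel mounting-rail offcut 35 x 140 x 8 mm, lying along its own y. Bystander: leave alone.

How it is judged:
By the outcome, as a careful person would: the job done as asked, in the order asked, and still so for the second after the job is handed in, with the robot touching nothing.
It also fails if it takes over 72 s, if anything falls off the work surface, if the arm or the gripper's body presses on something with over 40 N, if the wrist force passes 120 N, or if a joint passes its speed limit or range.

## Working session

There is one attempt and no reset: what is moved stays moved. The work goes in short steps, Python scripts to look and compute and a shell command to move; the robot and the scene stay as the last step left them, time stands still between calls to the robot, and variables do not carry over. Pictures are saved under pics/ and viewed, at most 12 in all, crops included, and the job is handed in when it is done.

```bash
ls; mkdir -p pics
python3 - <<'E'
from workcell import manip
import cv2
for n in("side","top"):
    c=manip.get_calibration(n);print(n,c)
    cv2.imwrite(f"pics/{n}0.png",manip.snapshot(n)[:,:,::-1])
s=manip.get_state();print(s,manip.hold_point_z)
E
```

```text
jog.py
pics
workcell.py
side {'vfov': 45.380330520457086, 'cx': 255.24740861550592, 'cy': 190.15414412489793, 'origin': array([-0.0257684 ,  0.94176172,  0.8022427 ]), 'attitude': array([-0.24749531, -0.12994901,  0.4717599 ,  0.83624274])}
top {'vfov': 52.3164366785127, 'cx': 259.9259064852819, 'cy': 191.16461998345008, 'origin': array([ 0.49019384, -0.01261341,  1.17746965]), 'attitude': array([-0.70040898, -0.02195625,  0.00545685,  0.71338307])}
{'time_s': 0.1, 'q': array([-9.61884704e-01,  3.59321314e-01,  1.11355121e-02, -3.14636848e-04,
       -1.22409285e+00, -2.88110490e-01]), 'qvel': array([-0.0009772 , -0.00039843,  0.00053561,  0.00110541, -0.00085966,
       -0.00109935]), 'joint_efforts': array([-1.36603685e-03, -5.84763551e+01,  2.94110870e+01,  6.95464700e+00,
       -3.16226746e-03,  9.19798531e-07]), 'tool_pos': array([ 0.21268917, -0.64015432,  0.23044584]), 'orientation': array([-1.88099297e-04, -1.59660719e-01,  9.87171659e-01,  7.32000191e-04]), 'ft_force': array([-0.18173284,  0.01995489,  0.09219094]), 'ft_torque': array([-0.04235917,  0.01892265, -0.02852153]), 'finger_force': 0.0, 'width': 0.9992255489303046} -0.0187
```

View pics/top0.png

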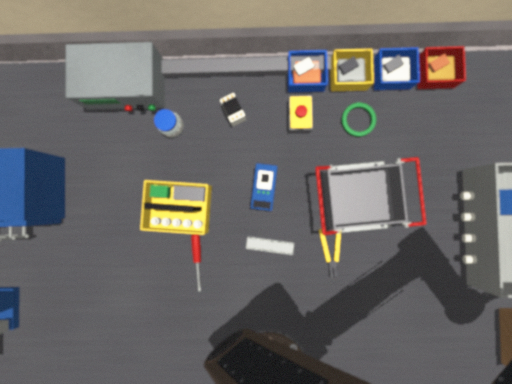

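View pics/side0.png

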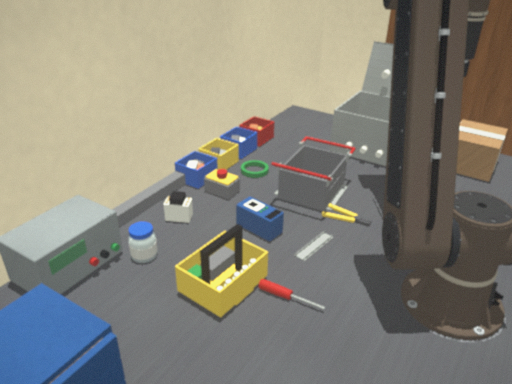

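The top view shows the grey tote at about (370,197), with both bails swung out and red bars at columns 321 and 420. The blue drive is at (263,187) and the yellow tote at (176,207), with its black handle running along image columns. The pliers lie just beside the grey tote at (330,245), and the screwdriver is next to the yellow tote.

```bash
cat > h.py <<'E'
import numpy as np, cv2
from scipy.spatial.transform import Rotation as R
from workcell import manip
C={n:manip.get_calibration(n) for n in("side","top")}
def ray(n,u,v):
    c=C[n];f=192/np.tan(np.radians(c["vfov"]/2))
    d=np.array([(u-c["cx"])/f,-(v-c["cy"])/f,-1])
    q=c["attitude"];return c["origin"],R.from_quat([*q[1:],q[0]]).apply(d)
def plane(n,p,z):
    o,d=ray(n,*p);return o+d*(z-o[2])/d[2]
def proj(n,P):
    c=C[n];f=192/np.tan(np.radians(c["vfov"]/2));q=c["attitude"]
    d=R.from_quat([*q[1:],q[0]]).inv().apply(np.array(P)-c["origin"])
    return np.array([c["cx"]-f*d[0]/d[2],c["cy"]+f*d[1]/d[2]])
def tri(a,b):
    (o1,d1),(o2,d2)=ray("top",*a),ray("side",*b)
    t=np.linalg.lstsq(np.c_[d1,-d2],o2-o1,rcond=None)[0]
    p,q=o1+d1*t[0],o2+d2*t[1];return (p+q)/2,np.linalg.norm(p-q)
def mask(im,lo,hi):
    return cv2.inRange(cv2.cvtColor(im,cv2.COLOR_RGB2HSV),np.array(lo),np.array(hi))
def box(m,roi):
    x0,y0,x1,y1=roi;k=np.zeros_like(m);k[y0:y1,x0:x1]=m[y0:y1,x0:x1]
    cs,_=cv2.findContours(k,cv2.RETR_EXTERNAL,cv2.CHAIN_APPROX_NONE)
    c=max(cs,key=cv2.contourArea);return cv2.minAreaRect(c),cv2.boxPoints(cv2.minAreaRect(c))
E
python3 - <<'E'
from h import *
t=cv2.imread("pics/top0.png")[:,:,::-1].copy();s=cv2.imread("pics/side0.png")[:,:,::-1].copy()
np.set_printoptions(precision=4,suppress=True)
# base check: world origin
print(proj("side",[0,0,0]),proj("top",manip.get_state()["tool_pos"]),proj("side",manip.get_state()["tool_pos"]))
def rep(nm,r,b,z):
    P=np.array([plane("top",p,z) for p in b]);e=P[1]-P[0];g=P[2]-P[1]
    print(nm,r,"\n",P[:,:2],"ctr",P.mean(0)[:2],"len",np.linalg.norm(e),np.linalg.norm(g),"ang",np.degrees(np.arctan2(e[1],e[0])),np.degrees(np.arctan2(g[1],g[0])))
m=mask(t,(100,90,30),(125,255,255))|mask(t,(0,0,190),(180,60,255))
r,b=box(m,(245,155,285,220));rep("drive",r,b,.072)
m=mask(t,(20,110,90),(35,255,255));r,b=box(m,(130,170,220,245));rep("yel",r,b,.093)
for roi in((310,155,332,240),(398,150,432,240)):
    m=mask(t,(0,150,90),(8,255,255))|mask(t,(172,150,90),(180,255,255));r,b=box(m,roi);rep("red",r,b,.12)
m=mask(t,(0,0,0),(180,255,45));r,b=box(m,(142,198,212,218));rep("handle",r,b,.149)
big=cv2.hconcat([cv2.resize(t[145:265,300:440],None,fx=2.8,fy=2.8,interpolation=2),cv2.resize(t[145:265,130:270],None,fx=2.8,fy=2.8,interpolation=2)])
big2=cv2.hconcat([cv2.resize(s[120:220,260:370],None,fx=2.5,fy=2.5,interpolation=2),cv2.resize(s[190:320,165:330],None,fx=2.5,fy=2.5,interpolation=2)[:250]])
big2=cv2.copyMakeBorder(big2,0,0,0,max(0,784-big2.shape[1]),0)[:,:784]
cv2.imwrite("pics/c0.png",cv2.vconcat([big,big2])[:,:,::-1])
E
```

```text
[449.548  301.5874] [537.8454 319.3528] [444.1319 111.5851]
drive ((263.4317321777344, 186.5802001953125), (22.842464447021484, 46.3859748840332), 6.709836959838867) 
 [[ 0.4855  0.0435]
 [ 0.6159  0.0259]
 [ 0.6069 -0.0383]
 [ 0.4768 -0.0205]] ctr [0.5463 0.0027] len 0.13159196143227678 0.06482674658960949 ang -7.68868769049216 -97.9060342209919
yel ((175.3536376953125, 206.9515380859375), (68.55746459960938, 51.75464630126953), 4.2891526222229) 
 [[0.43   0.3506]
 [0.5739 0.3389]
 [0.5558 0.147 ]
 [0.4127 0.1597]] ctr [0.4931 0.249 ] len 0.14438365487291688 0.1926912495238683 ang -4.676321621959322 -95.38339508692995
red ((323.3387756347656, 200.0074462890625), (68.4348373413086, 12.448287963867188), 87.35746002197266) 
 [[ 0.5964 -0.14  ]
 [ 0.5973 -0.1735]
 [ 0.413  -0.1775]
 [ 0.412  -0.1441]] ctr [ 0.5047 -0.1588] len 0.03355606459485705 0.18431100939007708 ang -88.50622226812379 -178.78418233081328
red ((414.10540771484375, 191.24481201171875), (67.95713806152344, 16.274818420410156), 83.0887680053711) 
 [[ 0.6123 -0.3724]
 [ 0.6167 -0.4157]
 [ 0.4353 -0.4313]
 [ 0.4308 -0.3883]] ctr [ 0.5238 -0.4019] len 0.04350263027470784 0.18206877535160065 ang -84.20516180851189 -175.0821165262432
handle ((195.5, 208.5), (1.0, 7.0), 90.0) 
 [[0.4892 0.1912]
 [0.4889 0.1726]
 [0.4862 0.1727]
 [0.4866 0.1912]] ctr [0.4877 0.1819] len 0.018554428828541334 0.0026363597481718604 ang -91.01930900169279 179.320256015536
```

View pics/c0.png

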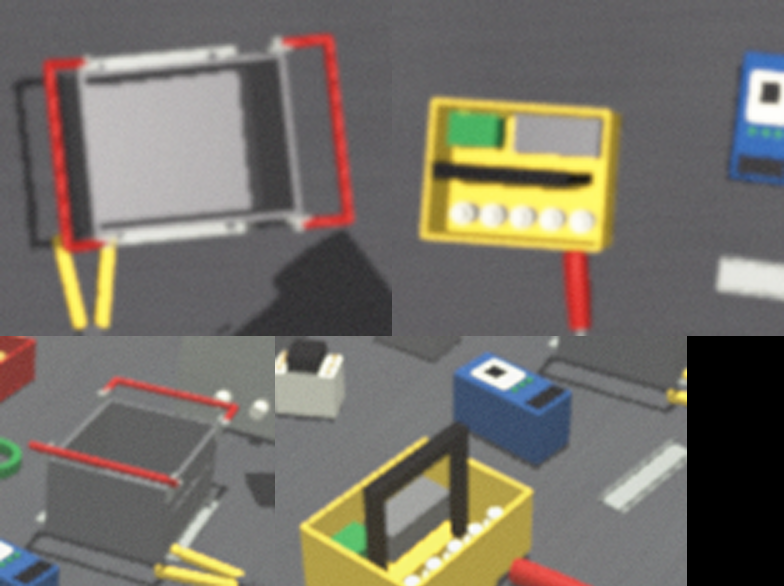

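The crop shows the left bail raised more than the right. The red bars run from (317,167) to (324,233) and from (418,159) to (425,224) in top view. The yellow handle runs from (145,205) to (201,209). Next I fit the bar lines in both views and intersect their planes.

```bash
cat > meas.py <<'E'
from h import *
np.set_printoptions(precision=4,suppress=True)
def red(im): return mask(im,(0,130,70),(9,255,255))|mask(im,(170,130,70),(180,255,255))
def vline(m,roi,byrow):
    x0,y0,x1,y1=roi;ys,xs=np.nonzero(m[y0:y1,x0:x1]);ys=ys+y0;xs=xs+x0;pts=[]
    for k in np.unique(ys if byrow else xs):
        s=(xs[ys==k] if byrow else ys[xs==k]); pts.append((s.mean(),k) if byrow else (k,s.mean()))
    vx,vy,px,py=cv2.fitLine(np.array(pts,np.float32),cv2.DIST_HUBER,0,.01,.01).ravel()
    return np.array([px,py]),np.array([vx,vy])
def line3(tl,sl):
    N=[];d=[]
    for n,(p,v) in(("top",tl),("side",sl)):
        o,a=ray(n,*p);_,b=ray(n,*(p+30*v));k=np.cross(a,b);k/=np.linalg.norm(k);N.append(k);d.append(k@o)
    D=np.cross(*N);D/=np.linalg.norm(D);D*=np.sign(D[0])
    P=np.linalg.solve(np.array([*N,D]),[*d,0]);return P,D
def online(P,D,n,uv):
    o,r=ray(n,*uv);t=np.linalg.lstsq(np.c_[D,-r],o-P,rcond=None)[0];return P+D*t[0]
E
python3 - <<'E'
from meas import *
t=cv2.imread("pics/top0.png")[:,:,::-1].copy();s=cv2.imread("pics/side0.png")[:,:,::-1].copy()
for nm,rt,rs,full,axis in(("L",(312,176,332,224),(277,160,326,182),(310,155,327,242),0),("R",(408,170,432,216),(310,135,350,152),(412,150,432,240),0)):
    tl=vline(red(t),rt,True);sl=vline(red(s),rs,False);P,D=line3(tl,sl)
    r=red(t);x0,y0,x1,y1=full;ys=np.nonzero(r[y0:y1,x0:x1])[0]+y0
    f=lambda y:tl[0]+tl[1]*(y-tl[0][1])/tl[1][1]
    A,B=online(P,D,"top",f(ys.min()-.0)),online(P,D,"top",f(ys.max()+1))
    print(nm,A,B,"len",np.linalg.norm(A-B),"mid",(A+B)/2,"dir",D,np.degrees(np.arctan2(D[1],D[0])))
# handle ends
print("handle",*[plane("top",p,.149) for p in((145.4,205),(201.4,209.3))])
# white rims / dark
for p in((83,62),(103,240),(278,45),(298,222)): print(plane("top",(300+p[0]/2.8,145+p[1]/2.8),.112))
m=mask(t,(0,0,0),(180,255,60))[195:222,140:215];ys,xs=np.nonzero(m);print(xs.min()+140,xs.max()+140,ys.min()+195,ys.max()+195)
g=cv2.cvtColor(s,cv2.COLOR_RGB2GRAY)
E
```

```text
L [ 0.5946 -0.1413  0.1402] [ 0.412  -0.1559  0.1414] len 0.18320178580814922 mid [ 0.5033 -0.1486  0.1408] dir [ 0.9968  0.0796 -0.0069] 4.564566658535913
R [ 0.6157 -0.4125  0.1181] [ 0.43   -0.4268  0.1186] len 0.1863319496975604 mid [ 0.5228 -0.4197  0.1183] dir [ 0.997   0.0768 -0.0025] 4.405174448715197
handle [0.4994 0.315  0.149 ] [0.4853 0.1663 0.149 ]
[ 0.5936 -0.1792  0.112 ]
[ 0.4208 -0.1941  0.112 ]
[ 0.6063 -0.3678  0.112 ]
[ 0.435  -0.3815  0.112 ]
146 199 204 210
```

The bars check out: 272 mm apart against 271.6 expected, with ends 184 mm long. That puts the tote centre at (0.5128, -0.2800), yaw 4.4°, bail_l at about 0.59 and bail_r at about 0.09. The drive is at (0.546, 0.003), yaw -7.8°. First I align the yaw with the drive.

```bash
cat > go.py <<'E'
# usage: go.py x y z(TCP) toolYangle_deg  -> delta in tool axes
import sys; from h import *
np.set_printoptions(precision=4,suppress=True)
x,y,z,a=map(float,sys.argv[1:5]);s=manip.get_state();q=s["orientation"];r=R.from_quat([*q[1:],q[0]])
a=np.radians(a);Y=np.array([np.cos(a),np.sin(a),0])
if Y@r.apply([0,1,0])<0: Y=-Y
T=R.from_matrix(np.c_[np.cross(Y,[0,0,-1]),Y,[0,0,-1]])
rv=(r.inv()*T).as_rotvec()
d=np.array([x,y,z])-s["tool_pos"]
print("t",s["time_s"],"pos",s["tool_pos"],"rot",rv,"delta now",r.inv().apply(d),"delta after rot",T.inv().apply(d),"F",s["ft_force"],"w",s["width"],s["finger_force"])
E
echo '[0,0,0.152,0,0,0,1,0,0,0.152,0,0,0,1,0,0,0.152,0,0,0,1,0,0,0,0,0,0,1]' > mv.in && python3 jog.py mv.in 60; python3 go.py .546 .003 .2 82.2
```

```text
time_s: 0.6
tool_pos: [0.2127, -0.6403, 0.2308]
orientation: [-0.0, 0.067, 0.998, 0.0]
ft_force: [0.7, 0.0, -0.0]
width: 0.998
finger_force: 0.0
t 0.6 pos [ 0.2127 -0.6403  0.2308] rot [ 0.0007 -0.0005  0.0018] delta now [-0.2442  0.6822  0.0312] delta after rot [-0.2429  0.6826  0.0308] F [ 0.7042  0.0289 -0.0457] w 0.998402283260461 0.0
```

```bash
echo '[0,0,0,-0.015,0.04,0,1,0,0,0,-0.018,0.05,0,1,0,0,0,-0.018,0.05,0,1,0,0,0,-0.018,0.05,0,1,0,0,0,-0.018,0.05,0,1,0,0,0,-0.018,0.05,0,1,0,0,0,-0.018,0.05,0,1,0,0,0,-0.018,0.05,0,1,0,0,0,-0.018,0.05,0,1,0,0,0,-0.018,0.05,0,1]' > mv.in && python3 jog.py mv.in >/dev/null; echo '[0,0,0,-0.018,0.05,0,1,0,0,0,-0.018,0.05,0,1,0,0,0,-0.018,0.05,0,1,0,0,0,-0.011,0.04,0,1,0,0,0,0,0,0,1]' > mv.in && python3 jog.py mv.in|tail -3; python3 go.py .546 .003 .2 82.2
```

```text
ft_force: [-0.0, -0.5, 0.3]
width: 1.001
finger_force: 0.0
t 2.475 pos [0.5451 0.003  0.2308] rot [-0.0002 -0.0006  0.0077] delta now [-0.0009  0.0002  0.0308] delta after rot [-0.0009  0.0002  0.0308] F [-0.023  -0.5488  0.2638] w 1.000900437830906 0.0
```

```bash
echo '[0,0,0.0077,-0.001,0,0.04,1,0,0,0,0,0,0.05,1,0,0,0,0,0,0.05,1,0,0,0,0,0,0.037,1,0,0,0,0,0,0.02,1,0,0,0,0,0,0,0,0,0,0,0,0,0,0,0,0,0,0,0,0,0,0,0,0,0,0,0,0,0,0,0,0,0,0,0]' > mv.in && python3 jog.py mv.in 70; python3 go.py .5128 -.28 .2 94.4
```

```text
time_s: 3.72
tool_pos: [0.5452, 0.0004, 0.0348]
orientation: [0.0, 0.071, 0.997, 0.0]
ft_force: [-2.8, -0.0, 0.9]
width: 0.714
finger_force: 78.4
t 3.725 pos [0.5452 0.0004 0.0348] rot [ 0.      0.0002 -0.2195] delta now [-0.0079 -0.2822 -0.1652] delta after rot [ 0.0538 -0.2771 -0.1652] F [-2.8426 -0.0169  0.8887] w 0.7139674007804209 78.44504714012146
```

```bash
echo '[0,0,0,0,0,-0.02,0,0,0,0,0,0,-0.05,0,0,0,0,0,0,-0.05,0,0,0,0,0,0,-0.05,0,0,0,0,0,0,0,0,0,0,0,0,0,0,0]' > mv.in && python3 jog.py mv.in; python3 go.py .5128 -.28 .2 94.4
python3 - <<'E'
from h import *
t=manip.snapshot("top");s=manip.snapshot("side")
cv2.imwrite("pics/c1.png",cv2.hconcat([cv2.resize(t[130:260,190:330],None,fx=2.8,fy=2.8),cv2.resize(s[90:220,190:330],None,fx=2.8,fy=2.8)])[:,:,::-1])
E
```

```text
time_s: 4.47
tool_pos: [0.5443, 0.0005, 0.2033]
orientation: [-0.001, 0.072, 0.997, 0.0]
ft_force: [-0.3, 0.1, -6.6]
width: 0.716
finger_force: 78.9
t 4.475 pos [0.5443 0.0005 0.2033] rot [ 0.0005 -0.0014 -0.2201] delta now [-0.0089 -0.2821  0.0032] delta after rot [ 0.0529 -0.2773  0.0033] F [-0.3471  0.1081 -6.555 ] w 0.7157623989998939 78.93195033073425
```

View pics/c1.png

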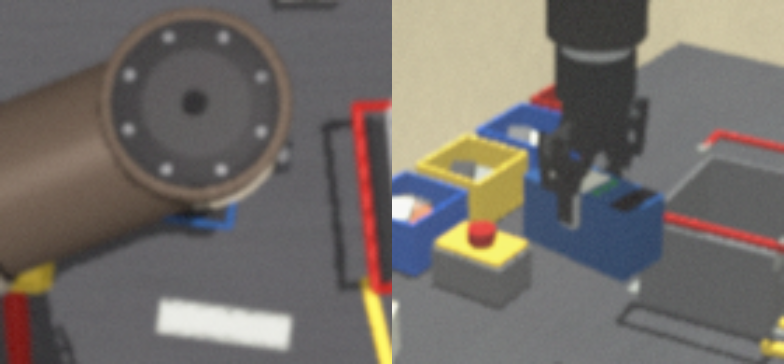

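```bash
echo '[0,0,-0.11,0,0,-0.02,0,0,0,-0.11,0,0,-0.02,0,0,0,0,0.007,-0.035,0,0,0,0,0,0.009,-0.045,0,0,0,0,0,0.01,-0.05,0,0,0,0,0,0.01,-0.05,0,0,0,0,0,0.009,-0.05,0,0,0,0,0,0.009,-0.045,0,0,0,0,0,0,0,0,0,0,0,0,0,0,0,0]' > mv.in && python3 jog.py mv.in; python3 go.py .512 -.28 .041 94.4
python3 - <<'E'
from h import *
t=manip.snapshot("top");s=manip.snapshot("side")
cv2.imwrite("pics/c2.png",cv2.hconcat([cv2.resize(t[140:250,300:440],None,fx=2.8,fy=2.8),cv2.resize(s[100:210,240:380],None,fx=2.8,fy=2.8)])[:,:,::-1])
E
```

```text
time_s: 5.82
tool_pos: [0.5119, -0.2778, 0.2426]
orientation: [-0.001, -0.038, 0.999, 0.001]
ft_force: [0.4, 0.2, -5.7]
width: 0.715
finger_force: 79.2
t 5.825 pos [ 0.5119 -0.2778  0.2426] rot [ 0.0011 -0.0028 -0.0007] delta now [-0.0005 -0.0024  0.2016] delta after rot [ 0.0001 -0.0022  0.2016] F [ 0.4309  0.185  -5.7489] w 0.7146503036806617 79.21647548675537
```

View pics/c2.png

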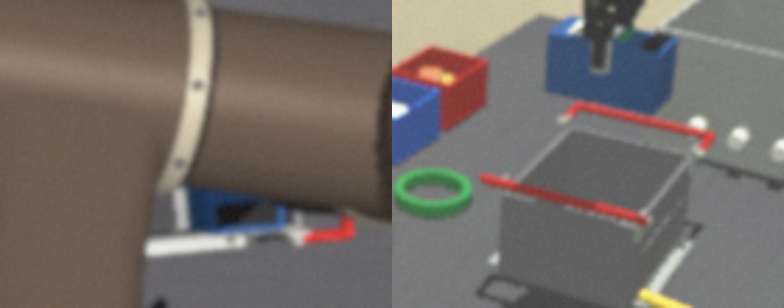

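Run:
```python
from h import *
a=np.radians(4.4);X=np.array([np.cos(a),np.sin(a),0]);Y=np.array([-np.sin(a),np.cos(a),0])
for z in(.205,.208):
  for sx in(1,-1): print(z,sx,proj("side",np.array([.513,-.2778,z])+sx*.065*X+.031*Y))
```

```text
0.205 1 [292.93321878 133.62119952]
0.205 -1 [332.25086506 142.59593133]
0.208 1 [292.98966902 132.74253574]
0.208 -1 [332.35370585 141.69494613]
```

Run:
```python
from h import *
s=manip.snapshot("side")
m=mask(s,(100,80,20),(130,255,255));m[:, :285]=0;m[:, 350:]=0;m[:100]=0;m[150:]=0
cs,_=cv2.findContours(m,0,1);c=max(cs,key=cv2.contourArea)[:,0]
for k in range(290,342,3):
    y=c[c[:,0]==k]; col=np.nonzero(m[:,k])[0]; print(k,(col.min(),col.max()) if len(col) else None,end=" ")
```

```text
290 None 293 None 296 (np.int64(111), np.int64(132)) 299 (np.int64(108), np.int64(132)) 302 (np.int64(107), np.int64(133)) 305 (np.int64(106), np.int64(134)) 308 (np.int64(113), np.int64(134)) 311 (np.int64(126), np.int64(135)) 314 (np.int64(127), np.int64(135)) 317 (np.int64(126), np.int64(136)) 320 (np.int64(114), np.int64(137)) 323 (np.int64(115), np.int64(137)) 326 (np.int64(112), np.int64(138)) 329 (np.int64(112), np.int64(139)) 332 (np.int64(112), np.int64(139)) 335 (np.int64(117), np.int64(137)) 338 (np.int64(114), np.int64(134)) 341 (np.int64(113), np.int64(115))
```

Run:
```python
from h import *
t=manip.snapshot("top");m=mask(t,(100,80,20),(130,255,255));m[:, :350]=0;m[:, 415:]=0;m[:195]=0;m[240:]=0
p=[]
for k in range(364,410,2):
    c=np.nonzero(m[:,k])[0]
    if len(c): p.append((k,c.max()+.5)); print(k,c.min(),c.max(),end="; ")
p=np.array([q for q in p if 372<q[0]<400])
for z in(.28,): 
  P=np.array([plane("top",q,z) for q in p]);print(P[[0,-1]],np.polyfit(P[:,1],P[:,0],1))
a=np.radians(4.4);X=np.array([np.cos(a),np.sin(a),0]);Y=np.array([-np.sin(a),np.cos(a),0])
for sy in(1,-1):print(np.array([.513,-.2778,.28])-.065*X+.031*Y*sy)
```

```text
368 207 221; 370 208 221; 372 208 221; 374 208 221; 376 208 222; 378 208 222; 380 209 222; 382 209 222; 384 209 222; 386 210 222; 388 210 221; 390 211 221; 392 219 221; 394 219 221; 396 219 221; 398 214 221; 400 213 220; 402 215 215; [[ 0.45124859 -0.25035597  0.28      ]
 [ 0.45032897 -0.30452599  0.28      ]] [-0.02448983  0.44294756]
[ 0.44581328 -0.2518781   0.28      ]
[ 0.45056986 -0.31369537  0.28      ]
```

The drive is within about 2–3 mm and 2–3° of where it should be, which fits the roughly 8 mm side margins. Lowering it now.

```bash
echo '[0,0,0,0,-0.002,0.03,0,0,0,0,0,0,0.04,0,0,0,0,0,0,0.04,0,0,0,0,0,0,0.04,0,0,0,0,0,0,0.025,0,0,0,0,0,0,0.01,0,0,0,0,0,0,0,0,0,0,0,0,0,0,0]' > mv.in && python3 jog.py mv.in; python3 go.py .512 -.28 .0398 94.4
```

```text
time_s: 7.02
tool_pos: [0.5138, -0.2799, 0.0607]
orientation: [0.001, -0.039, 0.999, -0.0]
ft_force: [0.0, -0.3, -5.4]
width: 0.716
finger_force: 79.1
t 7.025 pos [ 0.5138 -0.2799  0.0607] rot [-0.0008  0.0021  0.001 ] delta now [0.0019 0.0001 0.0208] delta after rot [0.0018 0.0001 0.0209] F [ 0.0189 -0.3276 -5.4276] w 0.7159224452211123 79.10804271697998
```

```bash
echo '[0,0,0,0.001,0,0.008,0,0,0,0,0,0,0.006,0,0,0,0,0,0,0.003,0,0,0,0,0,0,0.002,0,0,0,0,0,0,0,0,0,0,0,0,0,0,0]' > mv.in && python3 jog.py mv.in
```

```text
time_s: 7.78
tool_pos: [0.5119, -0.28, 0.0404]
orientation: [0.0, -0.039, 0.999, -0.0]
ft_force: [0.1, 0.5, -6.0]
width: 0.71
finger_force: 79.5
```

```bash
echo '[0,0,0,0,0,0.001,0,0,0,0,0,0,0.001,0,0,0,0,0,0,0,0]' > mv.in && python3 jog.py mv.in
```

```text
time_s: 8.15
tool_pos: [0.512, -0.28, 0.0398]
orientation: [0.0, -0.039, 0.999, -0.0]
ft_force: [-3.0, 2.2, 8.7]
width: 0.712
finger_force: 81.1
```

Contact made. Releasing and rising.

```bash
echo '[0,0,0,0,0,-0.0006,0,0,0,0,0,0,0,0.78,0,0,0,0,0,0,0.9,0,0,0,0,0,0,1,0,0,0,0,0,-0.02,1,0,0,0,0,0,-0.05,1,0,0,0,0,0,-0.06,1,0,0,0,0,0,-0.06,1,0,0,0,0,0,-0.03,1,0,0,0,0,0,0,1]' > mv.in && python3 jog.py mv.in 20; python3 go.py .5232 -.4195 .2 94.4
python3 - <<'E'
from h import *
t=manip.snapshot("top");s=manip.snapshot("side")
cv2.imwrite("pics/c3.png",cv2.hconcat([cv2.resize(t[140:250,300:440],None,fx=2.8,fy=2.8),cv2.resize(s[100:210,240:380],None,fx=2.8,fy=2.8)])[:,:,::-1])
E
```

```text
time_s: 9.4
tool_pos: [0.5131, -0.2804, 0.2621]
orientation: [0.003, -0.039, 0.999, -0.001]
ft_force: [0.6, -0.2, -0.2]
width: 1.0
finger_force: 0.0
t 9.4 pos [ 0.5131 -0.2804  0.2621] rot [-0.002   0.0055  0.0005] delta now [ 0.001  -0.1394  0.0624] delta after rot [ 0.0006 -0.1395  0.0621] F [ 0.6178 -0.2439 -0.1976] w 1.0004779871140443 0.0
```

View pics/c3.png

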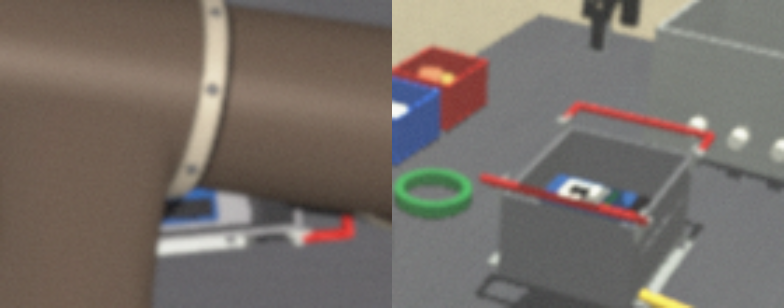

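The drive sits upright in the tote and has been released. Now the far bail (bail_r): straddle the bar and grip it.

```bash
echo '[-0.002,0.0055,0,0,-0.035,0,0.36,0,0,0,0.001,-0.045,0,0.36,0,0,0,0,-0.04,0,0.36,0,0,0,0,-0.0195,0.01,0.36,0,0,0,0,0,0.04,0.36,0,0,0,0,0,0.05,0.36,0,0,0,0,0,0.04,0.36,0,0,0,0,0,0.019,0.36,0,0,0,0,0,0,0.36,0,0,0,0,0,0,0.36]' > mv.in && python3 jog.py mv.in 20; python3 go.py .5232 -.4195 .103 94.4
```

```text
time_s: 10.75
tool_pos: [0.5209, -0.4188, 0.1]
orientation: [-0.003, -0.039, 0.999, 0.001]
ft_force: [0.3, -0.4, 0.3]
width: 0.36
finger_force: 0.0
t 10.75 pos [ 0.5209 -0.4188  0.1   ] rot [ 0.0017 -0.0054  0.0007] delta now [-0.0022 -0.0008 -0.003 ] delta after rot [-0.0023 -0.0008 -0.003 ] F [ 0.3114 -0.3805  0.2885] w 0.3597808138379984 0.0
```

```bash
echo '[0,0,0,0,0,0,0,0,0,0,0,0,0,0,0,0,0,0,0,0,0]' > mv.in && python3 jog.py mv.in 25
python3 - <<'E'
import numpy as np
for a0 in(.09,.59):
    a=np.linspace(a0,np.pi,16 if a0<.3 else 14)
    print(np.round(np.c_[-np.diff(np.cos(a)),-np.diff(np.sin(a))]*48,1).tolist())
E
```

```text
time_s: 11.12
tool_pos: [0.5212, -0.4193, 0.1007]
orientation: [-0.002, -0.039, 0.999, 0.0]
ft_force: [0.6, -2.2, 1.6]
width: 0.105
finger_force: 24.5
[[1.9, -9.6], [3.8, -9.0], [5.5, -8.1], [7.0, -6.8], [8.2, -5.2], [9.1, -3.5], [9.6, -1.5], [9.7, 0.4], [9.4, 2.4], [8.8, 4.3], [7.7, 5.9], [6.4, 7.4], [4.7, 8.5], [2.9, 9.3], [1.0, 9.7]]
[[6.0, -7.3], [7.3, -6.0], [8.3, -4.4], [9.0, -2.7], [9.4, -0.9], [9.4, 0.9], [9.0, 2.7], [8.3, 4.4], [7.3, 6.0], [6.0, 7.3], [4.4, 8.3], [2.7, 9.0], [0.9, 9.4]]
```

Gripped (10 mm wide, tool yaw aligned). First five steps of the arc:

```bash
echo '[0,0,0,0,0.0019,-0.0096,0,0,0,0,0,0.0038,-0.009,0,0,0,0,0,0.0055,-0.0081,0,0,0,0,0,0.007,-0.0068,0,0,0,0,0,0.0082,-0.0052,0,0,0,0,0,0,0,0]' > mv.in && python3 jog.py mv.in
```

```text
time_s: 11.88
tool_pos: [0.5196, -0.3962, 0.143]
orientation: [-0.001, -0.039, 0.999, -0.003]
ft_force: [-4.3, -11.5, 15.0]
width: 0.104
finger_force: 25.2
```

```bash
echo '[0,0,0,0,-0.003,-0.0036,0,0,0,0,0,0,0,0]' > mv.in && python3 jog.py mv.in;python3 go.py .5163 -.3239 .1015 94.4
python3 - <<'E'
import numpy as np
a=np.linspace(1.035,np.pi,11);print(np.round(np.c_[-np.diff(np.cos(a)),-np.diff(np.sin(a))]*48,1).tolist())
E
```

```text
time_s: 12.12
tool_pos: [0.5195, -0.3964, 0.143]
orientation: [-0.002, -0.039, 0.999, 0.0]
ft_force: [-0.2, -5.0, 3.4]
width: 0.104
finger_force: 25.3
t 12.125 pos [ 0.5195 -0.3964  0.143 ] rot [ 0.0005 -0.0043  0.0003] delta now [-0.0026  0.0726  0.0416] delta after rot [-0.0024  0.0726  0.0415] F [-0.2265 -4.9509  3.3957] w 0.10389118724761957 25.345379412174225
[[9.2, -4.2], [9.9, -2.2], [10.1, -0.1], [9.9, 2.0], [9.2, 4.0], [8.2, 5.9], [6.8, 7.5], [5.1, 8.7], [3.1, 9.6], [1.1, 10.0]]
```

```bash
echo '[0,0,0,0,0.0085,-0.0042,0,0,0,0,0,0.0099,-0.0022,0,0,0,0,0,0.0101,-0.0001,0,0,0,0,0,0.0099,0.002,0,0,0,0,0,0.0092,0.004,0,0,0,0,0,0,0,0]' > mv.in && python3 jog.py mv.in;python3 go.py .5163 -.3239 .1015 94.4
```

```text
time_s: 12.88
tool_pos: [0.5156, -0.3468, 0.1425]
orientation: [-0.003, -0.039, 0.999, 0.001]
ft_force: [1.3, 2.4, 6.0]
width: 0.102
finger_force: 25.8
t 12.875 pos [ 0.5156 -0.3468  0.1425] rot [ 0.0029 -0.0053  0.0011] delta now [-0.0027  0.0227  0.0411] delta after rot [-0.0024  0.0228  0.041 ] F [1.3192 2.4472 6.0498] w 0.10206739843732063 25.80298751592636
```

```bash
echo '[0,0,0,0,0.0082,0.0052,0,0,0,0,0,0.0065,0.0075,0,0,0,0,0,0.0048,0.0087,0,0,0,0,0,0.0028,0.009,0,0,0,0,0,0.0005,0.007,0,0,0,0,0,0,0,0]' > mv.in && python3 jog.py mv.in;python3 go.py .5163 -.3239 .1015 94.4
```

```text
time_s: 13.62
tool_pos: [0.5136, -0.324, 0.1038]
orientation: [-0.003, -0.039, 0.999, 0.002]
ft_force: [4.5, 2.9, 0.9]
width: 0.106
finger_force: 26.9
t 13.625 pos [ 0.5136 -0.324   0.1038] rot [ 0.0038 -0.0058  0.0002] delta now [-0.0028 -0.0001  0.0023] delta after rot [-0.0027 -0.0001  0.0023] F [4.5276 2.907  0.9312] w 0.10566907380638102 26.909397840499878
```

Press down to the stop in small steps.

```bash
echo '[0,0,0,0,0,0.002,0,0,0,0,0,0,0.002,0,0,0,0,0,0,0.001,0,0,0,0,0,0,0,0]' > mv.in && python3 jog.py mv.in|egrep 'pos|force'; echo '[0,0,0,0,0,0.002,0,0,0,0,0,0,0,0]' > mv.in && python3 jog.py mv.in|egrep 'pos|force'
```

```text
tool_pos: [0.5136, -0.3238, 0.0992]
ft_force: [3.1, 6.0, 2.5]
finger_force: 27.4
tool_pos: [0.5136, -0.3238, 0.098]
ft_force: [2.4, 7.7, 8.5]
finger_force: 27.9
```

```bash
echo '[0,0,0,0,0,0.002,0,0,0,0,0,0,0,0,0,0,0,0,0,0,0.3,0,0,0,0,0,0,0.36,0,0,0,0,0,-0.03,0.36,0,0,0,0,0,-0.02,0,0,0,0,0,0,0,0,0,0,0,0,0,0.015,0,0,0,0,0,0,0.006,0,0,0,0,0,0,0,0]' > mv.in && python3 jog.py mv.in 25 |egrep 'pos|force';python3 go.py .5163 -.3239 .119 94.4
```

```text
tool_pos: [0.5125, -0.3251, 0.1233]
ft_force: [0.1, -0.1, 0.3]
finger_force: 0.0
t 15.625 pos [ 0.5125 -0.3251  0.1233] rot [ 0.0032 -0.0087  0.0001] delta now [-0.0039  0.0009  0.0043] delta after rot [-0.0039  0.0009  0.0043] F [ 0.0801 -0.0926  0.2953] w 0.0025936901759906353 0.0
```

```bash
echo '[0.003,-0.005,0,0,0,0.002,0,0,0,0,0,0,0.002,0,0,0,0,0,0,0,0]' > mv.in && python3 jog.py mv.in |egrep 'pos|force';echo '[0,0,0,0,0,0.002,0,0,0,0,0,0,0,0]' > mv.in && python3 jog.py mv.in |egrep 'pos|force'
```

```text
tool_pos: [0.5135, -0.3253, 0.1213]
ft_force: [-0.4, 0.4, -0.6]
finger_force: 0.0
tool_pos: [0.5135, -0.3253, 0.1192]
ft_force: [0.7, 0.1, 0.1]
finger_force: 0.0
```

```bash
echo '[0,0,0,0,0,0.0015,0,0,0,0,0,0,0,0]' > mv.in && python3 jog.py mv.in |egrep 'pos|force';echo '[0,0,0,0,0,0.0015,0,0,0,0,0,0,0,0]' > mv.in && python3 jog.py mv.in |egrep 'pos|force'
```

```text
tool_pos: [0.5136, -0.3254, 0.1189]
ft_force: [-3.3, 1.6, 7.6]
finger_force: 3.9
tool_pos: [0.5137, -0.3255, 0.1187]
ft_force: [-5.1, 4.6, 17.5]
finger_force: 8.4
```

bail_r is at its stop: the bar top resists at z = 0.119. Now bail_l.

```bash
echo '[0,0,0,0,0,-0.04,0,0,0,0,0,0,-0.05,0.3,0,0,0,0,0.04,0,0.36,0,0,0,0,0.05,0,0.36,0,0,0,0,0.05,0,0.36,0,0,0,0,0.037,0,0.36,0,0,0,0,0,0,0.36]' > mv.in && python3 jog.py mv.in 25|egrep 'pos|force';python3 go.py .5028 -.1486 .126 94.4
```

```text
tool_pos: [0.4999, -0.1468, 0.2066]
ft_force: [1.0, 0.3, 0.4]
finger_force: 0.0
t 17.625 pos [ 0.4999 -0.1468  0.2066] rot [-0.0008  0.0006  0.0034] delta now [-0.0027 -0.002   0.0806] delta after rot [-0.0028 -0.002   0.0806] F [0.9578 0.2732 0.3857] w 0.36072626613332176 0.0
```

```bash
echo '[0,0,0.003,-0.0027,-0.002,0.03,0.36,0,0,0,0,0,0.035,0.36,0,0,0,0,0,0.0155,0.36,0,0,0,0,0,0,0.36,0,0,0,0,0,0,0,0,0,0,0,0,0,0,0,0,0,0,0,0,0]' > mv.in && python3 jog.py mv.in 25;python3 go.py .5095 -.2361 .105 94.4
```

```text
time_s: 18.5
tool_pos: [0.5034, -0.148, 0.1272]
orientation: [0.001, -0.037, 0.999, 0.001]
ft_force: [-4.7, 18.5, 7.7]
width: 0.105
finger_force: 25.8
t 18.5 pos [ 0.5034 -0.148   0.1272] rot [ 0.0025  0.0024 -0.0026] delta now [ 0.0005 -0.0884  0.022 ] delta after rot [ 0.0006 -0.0883  0.0222] F [-4.733  18.4699  7.7371] w 0.10495769667025859 25.838609039783478
```

```bash
echo '[0,0,0,0,0.0015,-0.0005,0,0,0,0,0,-0.0058,-0.0075,0,0,0,0,0,-0.0073,-0.006,0,0,0,0,0,-0.0083,-0.0044,0,0,0,0,0,0,0,0]' > mv.in && python3 jog.py mv.in;python3 go.py .5095 -.2361 .105 94.4
```

```text
time_s: 19.12
tool_pos: [0.5055, -0.1699, 0.1472]
orientation: [0.002, -0.037, 0.999, -0.0]
ft_force: [-5.8, 9.6, 14.0]
width: 0.1
finger_force: 25.7
t 19.125 pos [ 0.5055 -0.1699  0.1472] rot [-0.0004  0.0036 -0.0022] delta now [ 0.001  -0.0663  0.0422] delta after rot [ 0.001  -0.0663  0.0422] F [-5.8192  9.5909 14.0269] w 0.09954074939782917 25.691556930541992
```

```bash
echo '[0,0,0,0,0.002,-0.003,0,0,0,0,0,-0.0095,-0.0029,0,0,0,0,0,-0.0104,-0.0007,0,0,0,0,0,-0.0103,0.0014,0,0,0,0,0,-0.0097,0.0037,0,0,0,0,0,0,0,0]' > mv.in && python3 jog.py mv.in;python3 go.py .5095 -.2361 .1028 94.4
```

```text
time_s: 19.88
tool_pos: [0.5083, -0.2092, 0.1466]
orientation: [0.001, -0.037, 0.999, -0.001]
ft_force: [2.6, -0.0, 5.5]
width: 0.105
finger_force: 26.6
t 19.875 pos [ 0.5083 -0.2092  0.1466] rot [-0.0023  0.0022 -0.0029] delta now [ 0.0009 -0.0268  0.0439] delta after rot [ 0.0009 -0.0269  0.0438] F [ 2.5772 -0.0383  5.5264] w 0.10534599648883702 26.6477170586586
```

```bash
echo '[0,0,0,0,-0.009,0.0052,0,0,0,0,0,-0.0075,0.0075,0,0,0,0,0,-0.0056,0.0087,0,0,0,0,0,-0.0035,0.0095,0,0,0,0,0,-0.001,0.0085,0,0,0,0,0,0,0.003,0,0,0,0,0,0,0.002,0,0,0,0,0,0,0,0]' > mv.in && python3 jog.py mv.in;python3 go.py .5095 -.2361 .1028 94.4
```

```text
time_s: 20.88
tool_pos: [0.5097, -0.2356, 0.101]
orientation: [0.0, -0.037, 0.999, -0.001]
ft_force: [6.2, -2.7, 1.5]
width: 0.103
finger_force: 28.0
t 20.875 pos [ 0.5097 -0.2356  0.101 ] rot [-0.0023  0.0005 -0.0023] delta now [ 0.0003 -0.0004 -0.0018] delta after rot [ 0.0003 -0.0004 -0.0018] F [ 6.1968 -2.7345  1.4589] w 0.10297362241704572 27.99712300300598
```

```bash
echo '[0,0,0,0,0,0.002,0,0,0,0,0,0,0.001,0,0,0,0,0,0,0,0.3,0,0,0,0,0,0,0.36,0,0,0,0,0,-0.03,0.36,0,0,0,0,0,-0.02,0,0,0,0,0,0,0,0,0,0,0,0,0,0.018,0,0,0,0,0,0,0.008,0,0,0,0,0,0,0,0]' > mv.in && python3 jog.py mv.in 25 |egrep 'pos|force'
```

```text
tool_pos: [0.5079, -0.2348, 0.1208]
ft_force: [-0.2, -0.2, 0.6]
finger_force: 0.0
```

```bash
echo '[0,0,0,0,0,0.002,0,0,0,0,0,0,0.001,0,0,0,0,0,0,0,0]' > mv.in && python3 jog.py mv.in |egrep 'pos|force';echo '[0,0,0,0,0,0.001,0,0,0,0,0,0,0,0]' > mv.in && python3 jog.py mv.in |egrep 'pos|force'
```

```text
tool_pos: [0.509, -0.2349, 0.1194]
ft_force: [0.9, 0.6, 0.8]
finger_force: 0.0
tool_pos: [0.5092, -0.2349, 0.119]
ft_force: [-2.1, 1.4, 5.1]
finger_force: 2.5
```

bail_l is also at its stop. Retreating upward, then measuring the yellow tote's handle more closely.

```bash
echo '[0,0,0,0,0,-0.04,0,0,0,0,0,0,-0.05,0.5,0,0,0,0,0,-0.05,0.6,0,0,-0.175,0,0,-0.01,0.6,0,0,-0.175,0,0,0,0.6,0,0,-0.175,0,0,0,0.6,0,0,-0.175,0,0,0,0.6]' > mv.in && python3 jog.py mv.in 80 >/dev/null; echo '[0,0,-0.175,0,0,0,0.6,0,0,-0.175,0,0,0,0.6,0,0,-0.175,0,0,0,0.6,0,0,-0.18,0,0,0,0.6]' > mv.in && python3 jog.py mv.in|egrep 'pos|force'
python3 - <<'E'
from meas import *
print(manip.get_state()["q"])
t=manip.snapshot("top");s=manip.snapshot("side")
for z in (.149,.093):
  print(z,proj("top",[.494,.254+.067,z]),proj("top",[.494,.254-.067,z]))
k=6
cv2.imwrite("pics/c4.png",cv2.hconcat([cv2.resize(t[170:245,135:215],None,fx=5,fy=5,interpolation=0),cv2.resize(s[215:315,170:275],None,fx=3.75,fy=3.75,interpolation=0)])[:,:,::-1])
E
```

```text
tool_pos: [0.509, -0.2346, 0.2683]
ft_force: [-0.1, -0.7, -0.7]
finger_force: 0.0
[-0.082   0.1479 -0.1872  0.0011 -1.2358 -0.0042]
0.149 [143.1766 207.0648] [193.557  206.1584]
0.093 [149.6373 207.0229] [197.4457 206.1629]
```

View pics/c4.png

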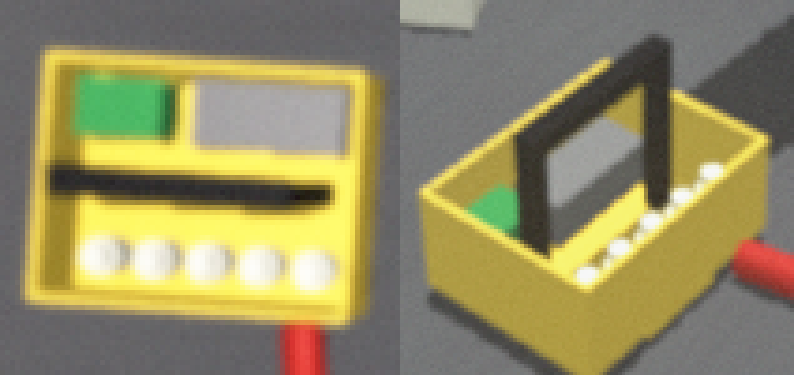

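The top crop shows the handle's left end at (145.0,205.6) and the left rim edge at (141.9,204.8). That puts the yellow tote at about (0.492, 0.251), yaw -5°.

```bash
python3 go.py .492 .251 .121 -5
python3 - <<'E'
from h import *
q=manip.get_state()["orientation"];r=R.from_quat([*q[1:],q[0]]);print(r.as_matrix().round(3))
E
```

```text
t 24.225 pos [ 0.509  -0.2346  0.2682] rot [ 0.0002 -0.001  -0.0023] delta now [-0.4823  0.0603  0.1468] delta after rot [-0.4823  0.0592  0.1472] F [-0.21    0.7493 -0.5402] w 0.5995064450135342 0.0
[[-0.089 -0.996 -0.   ]
 [-0.996  0.089 -0.001]
 [ 0.001  0.    -1.   ]]
```

```bash
echo '[0,0,0,-0.04,0.005,0,0.6,0,0,0,-0.05,0.006,0,0.6,0,0,0,-0.055,0.007,0,0.6,0,0,0,-0.055,0.007,0,0.6,0,0,0,-0.055,0.007,0,0.6,0,0,0,-0.055,0.007,0,0.6,0,0,0,-0.055,0.007,0,0.6,0,0,0,-0.055,0.006,0,0.6,0,0,0,-0.045,0.005,0,0.6,0,0,0,-0.0173,0.002,0,0.6]' > mv.in && python3 jog.py mv.in>/dev/null; echo '[0,0,0,0,0,0,0.6]' > mv.in && python3 jog.py mv.in >/dev/null; python3 go.py .492 .251 .121 -5;  python3 - <<'E'
from meas import *
t=manip.snapshot("top");m=red(t);cv2.imwrite("pics/top5.png",t[:,:,::-1])
for roi in((325,165,350,235),(385,160,412,230)):
    x0,y0,x1,y1=roi;ys,xs=np.nonzero(m[y0:y1,x0:x1]);print(roi,len(ys),xs.min()+x0,xs.max()+x0,ys.min()+y0,ys.max()+y0)
a=np.radians(4.4);X=np.array([np.cos(a),np.sin(a),0]);Y=np.array([-np.sin(a),np.cos(a),0])
for sy in(1,-1):
  for sx in(1,-1): print(proj("top",np.array([.5128,-.28,.114])+sy*.044*Y+sx*.087*X))
E
```

```text
t 25.6 pos [0.4943 0.2517 0.2674] rot [ 0.0008 -0.0016 -0.0057] delta now [0.0007 0.0021 0.1464] delta after rot [0.0009 0.0022 0.1464] F [ 0.0753 -0.3611  1.1263] w 0.6006897248415431 0.0
(325, 165, 350, 235) 112 334 349 165 232
(385, 160, 412, 230) 203 385 403 160 228
[348.3206 165.7684]
[355.0103 229.7619]
[380.7724 162.6301]
[387.6911 226.7091]
```

```bash
echo '[0,0,-0.005,0.0008,0.0021,0.03,0.6,0,0,0,0,0,0.045,0.6,0,0,0,0,0,0.045,0.6,0,0,0,0,0,0.026,0.6,0,0,0,0,0,0,0,0,0,0,0,0,0,0,0,0,0,0,0,0,0,0,0,0,0,0,0,0,0,0,0,0,0,0,0]' > mv.in && python3 jog.py mv.in 90;  python3 - <<'E'
from meas import *
t=manip.snapshot("top");m=red(t)
a=np.radians(4.4);X=np.array([np.cos(a),np.sin(a),0]);Y=np.array([-np.sin(a),np.cos(a),0])
for c0,sy in((351.7,1),(384.2,-1)):
    tl=vline(m,(int(c0)-9,174,int(c0)+9,220),True);f=lambda y:tl[0]+tl[1]*(y-tl[0][1])/tl[1][1]
    A,B=plane("top",f(170),.114),plane("top",f(224),.114);d=A-B
    ys=np.nonzero(m[150:245,int(c0)-9:int(c0)+9])[0]+150
    e=[plane("top",f(v),.114) for v in(ys.min(),ys.max()+1)]
    print(f(196),"tote y of bar:",((A+B)/2-[.5128,-.28,0])@Y,"yaw",np.degrees(np.arctan2(d[1],d[0])),"mid",(e[0]+e[1])/2,np.linalg.norm(e[0]-e[1]))
cv2.imwrite("pics/c5.png",cv2.resize(t[140:260,300:440],None,fx=4,fy=4)[:,:,::-1])
E
```

```text
time_s: 26.78
tool_pos: [0.4922, 0.2501, 0.1229]
orientation: [-0.0, -0.676, 0.737, -0.0]
ft_force: [-4.6, -2.8, 6.1]
width: 0.191
finger_force: 89.8
[351.1758 196.    ] tote y of bar: 0.044816851913299996 yaw 4.422279472383694 mid [ 0.5075 -0.2355  0.114 ] 0.1875946620254439
[384.792 196.   ] tote y of bar: -0.045131644432968736 yaw 4.845756616708514 mid [ 0.5167 -0.3249  0.114 ] 0.18751017541267717
```

View pics/c5.png

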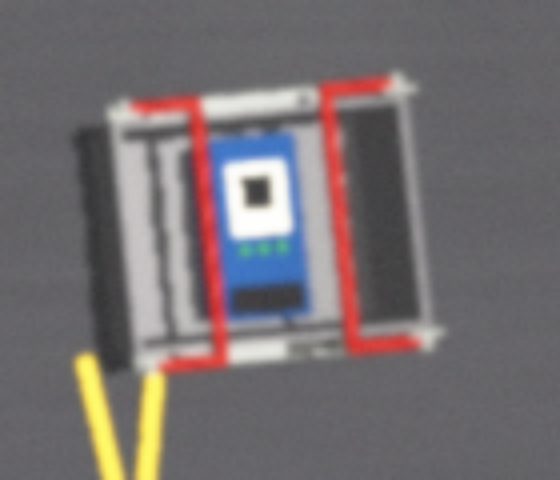

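Both bars are at ±45 mm, fully in, with the drive between them, and the tote centre is confirmed at (0.512, -0.280), yaw 4.5°. The handle is gripped, so I lift.

```bash
echo '[0,0,0,0,0,-0.01,0,0,0,0,0,0,-0.02,0,0,0,0,0,0,-0.04,0,0,0,0,0,0,-0.04,0,0,0,0,0,0,-0.04,0,0,0,0,0,0,-0.02,0,0,0,0,0,0,0,0,0,0,0,0,0,0,0]' > mv.in && python3 jog.py mv.in 100;  python3 go.py .5123 -.2801 .24 4.5;python3 - <<'E'
from meas import *
s=manip.snapshot("side");t=manip.snapshot("top")
cv2.imwrite("pics/c6.png",cv2.hconcat([cv2.resize(t[140:260,90:230],None,fx=2.8,fy=2.8),cv2.resize(s[150:270,140:280],None,fx=2.8,fy=2.8)])[:,:,::-1])
E
```

```text
time_s: 27.82
tool_pos: [0.4914, 0.2501, 0.2901]
orientation: [-0.002, -0.676, 0.737, 0.0]
ft_force: [-0.3, -0.6, -8.4]
width: 0.19
finger_force: 98.5
t 27.825 pos [0.4914 0.2501 0.2901] rot [ 0.0027 -0.002  -0.1655] delta now [ 0.5262 -0.0669  0.0511] delta after rot [0.5302 0.0208 0.0501] F [-0.2579 -0.576  -8.4193] w 0.1903079795602809 98.53567600250244
```

View pics/c6.png

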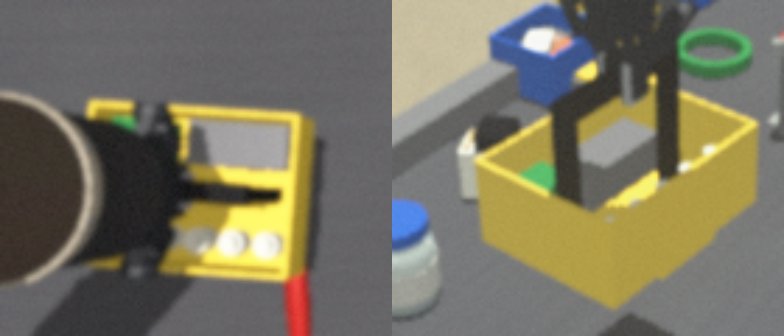

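Run:
```python
from meas import *
s=cv2.cvtColor(cv2.imread("pics/c6.png"),cv2.COLOR_BGR2RGB)
m=mask(s,(18,100,70),(36,255,255));m[:,:450]=0;m[:100]=0
c=max(cv2.findContours(m,0,1)[0],key=cv2.contourArea)[:,0]
f=lambda p:(140+(p[0]-392)/2.8,150+p[1]/2.8)
L=c[c[:,0].argmin()];Rr=c[c[:,0].argmax()];B=c[c[:,1].argmax()];print(L,Rr,B)
for z in(.257,.260,.263):
  a,b=plane("side",f((L[0],160)),z),plane("side",f((Rr[0],122)),z);print(z,a,b,(a+b)/2,np.linalg.norm(a-b))
y=np.radians(-5);X=np.array([np.cos(y),np.sin(y),0]);Y=np.array([-np.sin(y),np.cos(y),0])
P=np.array([.4914,.2501,.175]);
print("pred near bottom",proj("side",P-.07*X+.09*Y),"meas",f(B),"pred L,R",proj("side",P+[0,0,.085]+.07*X+.09*Y),proj("side",P+[0,0,.085]-.07*X-.09*Y),f(L),f(Rr))
# implied tote centre from bottom corner
print(plane("side",f(B),.175)+.07*X-.09*Y)
```

```text
[475 160] [757 132] [612 308]
0.257 [0.5604 0.3445 0.257 ] [0.4098 0.1769 0.257 ] [0.4851 0.2607 0.257 ] 0.2252940040428739
0.26 [0.5571 0.3478 0.26  ] [0.4074 0.1812 0.26  ] [0.4823 0.2645 0.26  ] 0.2240544055813371
0.263 [0.5539 0.3511 0.263 ] [0.405  0.1854 0.263 ] [0.4794 0.2682 0.263 ] 0.22281480711980006
pred near bottom [219.7345 259.2095] meas (np.float64(218.57142857142856), np.float64(260.0)) pred L,R [169.8816 202.4385] [271.2246 189.9185] (np.float64(169.64285714285714), np.float64(207.14285714285714)) (np.float64(270.3571428571429), np.float64(197.14285714285714))
[0.4919 0.2535 0.175 ]
```

The tote hangs level. Its centre is about 2.5 mm toward +y of the grip, which I allow for. Carrying it over now.

```bash
echo '[0,0,-0.083,0,0,0,0,0,0,-0.083,0.01,0,0,0,0,0,0,0.025,0.001,0,0,0,0,0,0.04,0.002,0,0,0,0,0,0.045,0.002,0,0,0,0,0,0.045,0.002,0,0,0,0,0,0.045,0.002,0,0,0,0,0,0.045,0.002,0,0,0,0,0,0.045,0.002,0,0,0,0,0,0.045,0.002,0,0]' > mv.in && python3 jog.py mv.in|egrep 'pos|force'; echo '[0,0,0,0.045,0.002,0,0,0,0,0,0.045,0.002,0,0,0,0,0,0.04,0.002,0,0,0,0,0,0.03,0.001,0,0,0,0,0,0.018,0,0,0,0,0,0,0.007,0,0,0,0,0,0,0.002,0,0,0,0,0,0,0,0,0,0,0,0,0,0,0,0,0,0,0,0,0,0,0,0]' > mv.in && python3 jog.py mv.in|egrep 'pos|force'; python3 go.py .5125 -.2826 .24 4.5
```

```text
tool_pos: [0.503, -0.0968, 0.2916]
ft_force: [0.8, 0.8, -7.4]
finger_force: 98.6
tool_pos: [0.5118, -0.2812, 0.2924]
ft_force: [0.3, -0.8, -6.8]
finger_force: 98.6
t 30.425 pos [ 0.5118 -0.2812  0.2924] rot [ 0.0002 -0.001   0.0015] delta now [ 0.0014 -0.0006  0.0524] delta after rot [ 0.0015 -0.0006  0.0524] F [ 0.2966 -0.8368 -6.7985] w 0.18980108936764595 98.57637047767639
```

```bash
echo '[0,0,0.0015,0.0014,-0.0006,0.01,0,0,0,0,0,0,0.015,0,0,0,0,0,0,0.01,0,0,0,0,0,0,0.006,0,0,0,0,0,0,0,0,0,0,0,0,0,0,0]' > mv.in && python3 jog.py mv.in|egrep 'pos|force'; python3 go.py .5125 -.2826 .2339 4.5
python3 - <<'E'
from meas import *
s=manip.snapshot("side");t=manip.snapshot("top")
cv2.imwrite("pics/c7.png",cv2.hconcat([cv2.resize(t[140:240,310:420],None,fx=3,fy=3),cv2.resize(s[80:180,250:370],None,fx=3.8,fy=3.8)[:300]])[:,:,::-1])
cv2.imwrite("pics/side7.png",s[:,:,::-1]);cv2.imwrite("pics/top7.png",t[:,:,::-1])
m=mask(s,(18,100,50),(36,255,255));m[:,:255]=0;m[:,365:]=0;m[:60]=0;m[175:]=0
c=max(cv2.findContours(m,0,1)[0],key=cv2.contourArea)[:,0]
print("L",c[c[:,0].argmin()],"R",c[c[:,0].argmax()],"B",c[c[:,1].argmax()])
zo=manip.get_state()["tool_pos"][2]-.1229;a=np.radians(4.5);X=np.array([np.cos(a),np.sin(a),0]);Y=np.array([-np.sin(a),np.cos(a),0]);P=np.array([.5125,-.2803,zo])
for n,sx,sy,dz in(("L rim",1,1,.085),("L bot",1,1,.008),("near bot",-1,1,.008),("near rim",-1,1,.085),("R rim",-1,-1,.085),("R bot",-1,-1,.008)): print(n,proj("side",P+sx*.07*X+sy*.09*Y+[0,0,dz]))
E
```

```text
tool_pos: [0.5126, -0.2832, 0.2517]
ft_force: [-0.0, 0.5, -7.7]
finger_force: 98.6
t 31.175 pos [ 0.5126 -0.2832  0.2517] rot [-0.0001 -0.0014 -0.0006] delta now [-0.0007  0.0001  0.0178] delta after rot [-0.0006  0.0001  0.0178] F [-0.0108  0.4701 -7.737 ] w 0.19040713757766003 98.55096459388733
L [284 147] R [347 129] B [322 170]
L rim [284.2379 137.366 ]
L bot [283.028 159.88 ]
near bot [325.3014 170.6291]
near rim [327.8276 147.513 ]
R rim [347.3725 126.0289]
R bot [344.5563 147.6333]
```

View pics/c7.png

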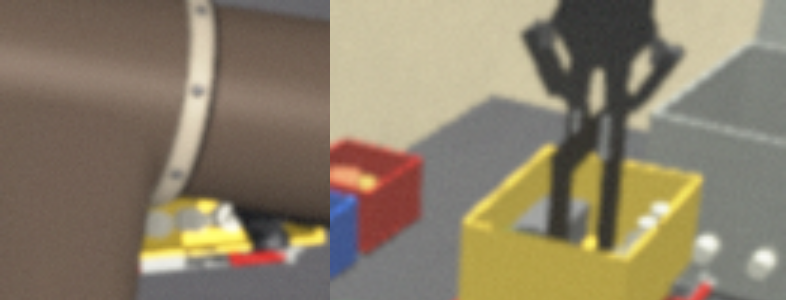

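The rim corners match the centred prediction within about 1 px: left (285.5,138.4), near (328.9,147.6), right (347.9,126.8). Lowering gently.

```bash
echo '[0,0,0,0,0,0.004,0,0,0,0,0,0,0.004,0,0,0,0,0,0,0.003,0,0,0,0,0,0,0.002,0,0,0,0,0,0,0,0]' > mv.in && python3 jog.py mv.in|egrep 'pos|force';echo '[0,0,0,0,0,0.001,0,0,0,0,0,0,0.001,0,0,0,0,0,0,0.001,0,0,0,0,0,0,0,0]' > mv.in && python3 jog.py mv.in|egrep 'pos|force'
```

```text
tool_pos: [0.5123, -0.2831, 0.2381]
ft_force: [-0.2, 0.1, -7.1]
finger_force: 98.5
tool_pos: [0.5123, -0.2831, 0.2352]
ft_force: [0.2, -0.4, -8.8]
finger_force: 98.5
```

The foot has dropped between the bars without touching them. Last 1–2 mm:

```bash
echo '[0,0,0,0,0,0.001,0,0,0,0,0,0,0,0]' > mv.in && python3 jog.py mv.in|egrep 'pos|force';echo '[0,0,0,0,0,0.0007,0,0,0,0,0,0,0,0]' > mv.in && python3 jog.py mv.in|egrep 'pos|force'
```

```text
tool_pos: [0.5124, -0.2831, 0.2343]
ft_force: [0.2, 0.1, -6.9]
finger_force: 98.7
tool_pos: [0.5124, -0.2833, 0.234]
ft_force: [-2.4, -1.1, -3.0]
finger_force: 99.3
```

```bash
echo '[0,0,0,0,0,0.0005,0,0,0,0,0,0,0.0003,0,0,0,0,0,0,0,0]' > mv.in && python3 jog.py mv.in|egrep 'pos|force'
```

```text
tool_pos: [0.5123, -0.2834, 0.2339]
ft_force: [-4.7, 0.6, 4.5]
finger_force: 100.5
```

Seated at exactly the expected height. Release and retreat.

```bash
echo '[0,0,0,0,0,0,0.25,0,0,0,0,0,0,0.4,0,0,0,0,0,0,0.5,0,0,0,0,0,0,0.5,0,0,0,0,0,-0.01,0.5,0,0,0,0,0,-0.03,0.5,0,0,0,0,0,-0.05,0.5,0,0,0,0,0,-0.03,0.5]' > mv.in && python3 jog.py mv.in 20|egrep 'pos|force'; echo '[0,0,0,-0.05,0,0,0.5,0,0,0,-0.055,0,0,0.5,0,0,0,-0.055,0,0,0.5,0,0,0,-0.055,0,0,0.5,0,0,0,-0.055,0,0,0.5,0,0,0,-0.05,0,0,0.5,0,0,0,-0.03,0,0,0.5,0,0,0,0,0,0,0.5]' > mv.in && python3 jog.py mv.in|egrep 'time|pos|force'
python3 - <<'E'
from meas import *
s=manip.snapshot("side");t=manip.snapshot("top")
m=mask(t,(20,110,90),(35,255,255));r,b=box(m,(325,155,425,240))
P=np.array([plane("top",p,.196) for p in b]);print(P[:,:2],P.mean(0),np.linalg.norm(P[0]-P[1]),np.linalg.norm(P[1]-P[2]))
cv2.imwrite("pics/c8.png",cv2.hconcat([cv2.resize(t[130:270,290:450],None,fx=2.4,fy=2.4),cv2.resize(s[70:210,240:400],None,fx=2.4,fy=2.4)])[:,:,::-1])
E
```

```text
tool_pos: [0.5129, -0.2834, 0.3563]
ft_force: [0.4, -0.4, -1.7]
finger_force: 0.0
time_s: 35.28
tool_pos: [0.4851, 0.0677, 0.3532]
ft_force: [-0.2, 0.1, 0.1]
finger_force: 0.0
[[ 0.5744 -0.1695]
 [ 0.5907 -0.3648]
 [ 0.4482 -0.3747]
 [ 0.4314 -0.1806]] [ 0.5112 -0.2724  0.196 ] 0.19600109851451528 0.14286425729736268
```

View pics/c8.png

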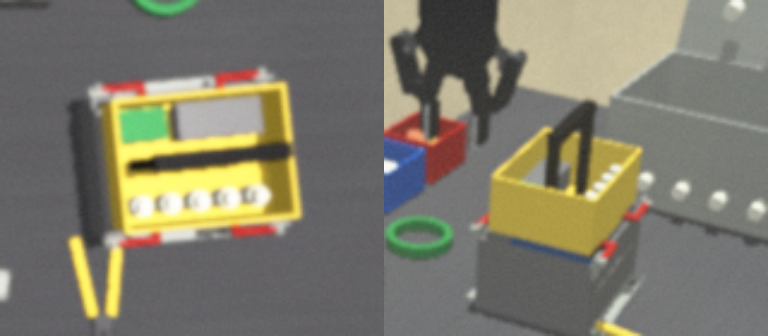

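The yellow tote sits flat and aligned across both bars. Its far edge puts the centre at y ≈ -0.280, and the drive is visible beneath it. Handing in.

```bash
python3 -c "
from workcell import manip
print(manip.sign_off())"
```

```text
the job is handed in; nothing more can be done
None
```

The job is handed in at about 35 s on the robot's clock: the drive is upright on the grey tote's floor, both bails are fully in at their stops, and the yellow tote is seated flat and centred on the bars.

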